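Reset the cheese mill and pulse it with its bayonet lid

ROBOT

A 6-joint arm with a two-finger parallel gripper is mounted at the origin on the work surface. World frame = base frame: x ahead of the robot, y to its left, z up, the work surface at z = 0. Lengths are in m, angles in rad, forces in N, time in s.
With the tool pointing down it reaches from about 0.3 to 0.85 m from the base axis. Payload 4.2 kg.
Tool frame: the origin (TCP) lies at the very end of the fingers, on their centre line; the grasp point (between the pads) lies 19 mm behind it; z points along the fingers, y is the direction in which the jaws open and shut (so a half turn about z gives the same grasp; the last joint's range is limited). The gripper opens to 91 mm and grips with 3 to 60 N. Pads are 32 mm wide; open, the fingers measure 118 mm over their backs; the gripper's body (76 mm by 178 mm) begins 60 mm behind the grasp point.
Start: joints at [-1.333, 0.32, 1.565, -0, 1.257, -0.02], TCP at [0.147, -0.556, 0.214] pointing down, gripper open.
Joint ranges: [-3.11, 3.11], [-0.84, 2.01], [0.21, 2.61], [-1.34, 4.49], [0.05, 2.63], [-2.56, 2.56]. Speed limits (rad/s): [2.57, 2.57, 3.14, 3.14, 3.14, 3.14].

INTERFACE

Orientations are given as a 3x3 rotation matrix whose columns are the frame's x, y, z axes.
In Python, from cell import sensors, cams, workorder gives the robot as it stands.
- The arm moves only by the shell command python3 -m pendant 'ROWS'. ROWS is JSON, a list of rows, each an object of numbers: "wx", "wy", "wz": the turn, a rotation vector about the tool's x, y, z in degrees; "tx", "ty", "tz": the shift along the tool's x, y, z in cm; "hand": the closure, from 0 (fully open) to 1 (shut). In form: [{"wx": .., "wy": .., "wz": .., "tx": .., "ty": .., "tz": .., "hand": ..}, ...]. A call has 1 to 12 rows; each row is the pose to reach, as a shift and turn from the pose measured when the call began, along the tool's axes at that moment; what a row does not reach only later rows make up. A row lasts 1/10 s, in which the tool goes at most 50 mm and 8.59 degrees, less where a joint would pass 70% of its speed; a pose out of reach is approached as far as the arm can. A call with a gripper value outside its range is refused whole. The fingers move at their own pace and stop on an object; the grip force is fixed at half the most. Time passes only in rows, so rows that repeat a pose let the fingers close. It gives the time, the measured TCP pose, the force and the opening at its end, in the units of the state.
- sensors.read_state(): the state, without advancing time (a new reading comes with each control period).
- cams.get_image(name): name is "side" or "top" or "wrist"; returns a dict with "image" (480x640x3 uint8, red, green, blue), "fovy" (degrees; the focal length in pixels is half the picture's height over the tangent of half this angle, whatever the lens; pixels are square), "cx", "cy" (the principal point, pixels), "distortion" ([k1, k2, p1, p2, k3] as OpenCV has them; the pictures are not rectified), "R" (3x3) and "t" (3): a world point X has camera coordinates R X + t; the wrist camera has in their place "mount" (4x4, takes a point from camera to tool coordinates, whose origin is the TCP and whose axes are the flange's). Camera axes: x right, y down, z forward; pixel columns grow to the right and rows downward; lengths in m; the calibration is good to about 2 mm. A picture is of the moment at which its call begins: read the wrist's pose just before it. There is no depth.
- workorder.hand_in(): hands the job in, once; it reports no verdict.
The state is a dict: "t": time; "joints": joint angles; "joint_vel": joint speeds; "tau": joint torques, N m; "eef_pos": TCP position; "tool_rot": TCP orientation; "wrist_force": force on the tool from outside, world axes, zero at the start; "moment": the same for the moment, N m; "grip_width": opening from 0.0 (shut) to 1.0 (fully open).
Only numpy, scipy, OpenCV 4.12 (cv2) and the standard library are available. Lean on these libraries where they do the work, as an engineer would, in place of code of your own. Each camera call takes 0.05 s, during which the arm holds its last target.

TASK

The cheese mill on the counter has tripped its overload: with the bowl still open, press the black mushroom plunger on the mill's front deck right down to its stop and let it spring back up. Then take the bayonet lid by its bar, set it down into the bowl collar with its two lugs through the two slots until it sits flat, and turn it clockwise (seen from above) against the switch spring to the pulse mark, half-way to the lock, never on into the lock click. Finish with the lid still gripped and held at the pulse mark, and leave the cheese, the tub and the spatula where they are.

Things in the scene. Friction and masses are not known exactly. Their poses are not given: they have to be found in the camera images.
- plunger_top (a point): centre of the top of the overload-reset plunger: a black mushroom head, 34 mm across, 12 mm thick, on a steel bezel on the mill's flat front deck, 118 mm in front of the bowl axis (robot side). Up, its top stands 28 mm above the deck and 27 mm below the top of the bowl collar. It goes straight down
- reset_plunger (a joint): travel of the plunger in m: 0 up, 0.012 at its stop; the spring takes 3 N to start, 9 N at the stop, and brings it back up
- mill_collar (a point): centre of the bowl's mouth, on the bowl axis, level with the top face of the collar (185 mm above the counter). x points along the mill, away from the robot, z up. The collar is a steel flange 132 mm across, 6 mm thick, with a round bore of 96 mm and two slots for the lid's lugs, one at the front and one at the rear of the bore (on the x axis). Below it is an open groove
- switch_ring (a joint): rad, growing clockwise seen from above: sprung ring in the groove, at rest 0. It stays at 0 for the lid's first 0.12 rad from the slots, then the lugs push it: 0.40 at the pulse mark, sprung lock balls resist from 0.61 and click near 0.75, end stop 0.93. The spring takes 0.15 N m to start, 0.20 at the pulse mark, and turns the lid back if let go
- lid_grip (a point): middle of the bar grip of the loose grey plastic lid (140 g), which lies right way up on the counter left or right of the mill. The bar runs along x through the lid's axis: 86 mm long, 16 mm thick (y), 36 mm high. This point is 15 mm below the bar's top, 21 mm above the cap, 40 mm above the lid's underside; seated, 27 mm above the collar's top face. z is up
- cheese_wheel: bystander: a small round wrapped cheese, 112 mm across, 46 mm high, on the counter on the other side of the mill from the lid; origin at the centre of its underside
- tub: bystander: a closed white tub, 106 mm across, 81 mm high, behind the mill on the right; origin at the centre of its underside
- spatula: bystander: a spatula 240 mm long lying on the counter behind the mill on the left; origin on its underside, x along it
- front_slot (a point): middle of the front slot of the collar, 54 mm from the bowl axis towards -x of the mill, in the collar's top face. Both slots are 22 mm wide and reach 61 mm out from the axis. The lid fits either way round
- pulse_mark (a point): pulse mark by the front slot: a single steel rib on the outside of the collar, 70 mm from the bowl axis, level with its top face, 30 degrees clockwise (seen from above) of the slot; a pair of ribs at 60 degrees is the lock mark. The rear slot has the same marks
- lid_foot (a point): centre of the lid's underside. Plug 91 mm across, tapered to 83 mm at the foot, 13 mm high; above it a cap 115 mm across, 6 mm thick, that rests on the collar's top face when seated, with a small pointer at each end of the bar. Two round lugs, 12 mm wide, 5 mm high, level with the underside, stick out to 56 mm from the axis under the bar's ends; seated, they have 2 mm of play below the flange
- mill: the cheese mill: a white box 262 mm long, 160 mm wide, its flat deck 130 mm above the counter, fixed to the counter, with a steel bowl 132 mm across standing on it. Origin on the counter under the bowl axis; x points along the mill, away from the robot; the box reaches 157 mm to the front of the axis
Mind the look-alikes: they are no part of the job. Leave any blue or green look-alike of the part that bears lid_grip alone.

How it is judged:
By the outcome, as a careful person would: the job done as asked, in the order asked, and still so for the second after the job is handed in, while the arm keeps its last pose, push and grip.
It also fails if it takes over 64 s, if anything falls off the work surface, if the arm or the gripper's body presses on something with over 40 N, if the wrist force passes 120 N, or if a joint passes its speed limit or range.

## Working session

There is one attempt and no reset: what is moved stays moved. The work goes in short steps, Python scripts to look and compute and a shell command to move; the robot and the scene stay as the last step left them, time stands still between calls to the robot, and variables do not carry over. Pictures are saved under pics/ and viewed, and the job is handed in when it is done.

```bash
ls; mkdir -p pics; python3 - <<'E'
from cell import sensors,cams
import cv2,json
s=sensors.read_state();print(s)
for n in ["side","top","wrist"]:
    d=cams.get_image(n);cv2.imwrite(f"pics/{n}0.png",d["image"][:,:,::-1])
    print(n,{k:(v.tolist() if hasattr(v,'tolist') else v) for k,v in d.items() if k!="image"})
E
```

```text
pics
{'t': 0.0, 'joints': array([-1.33296387e+00,  3.20290536e-01,  1.56566631e+00,  1.03061362e-05,
        1.25738089e+00, -1.99850557e-02]), 'joint_vel': array([-0.00011576, -0.00041026,  0.00060101,  0.00036092,  0.00099504,
        0.00019676]), 'tau': array([-1.90973983e-04, -4.12463593e+01, -2.31972492e+01,  7.26050092e-02,
        4.55481070e-02, -1.38487308e-04]), 'eef_pos': array([ 0.14650339, -0.55550943,  0.213126  ]), 'tool_rot': array([[ 9.66949573e-01,  2.54967375e-01, -4.01606974e-04],
       [ 2.54967687e-01, -9.66948083e-01,  1.69826774e-03],
       [ 4.46697744e-05, -1.74453607e-03, -9.99998477e-01]]), 'wrist_force': array([ 0.47760597, -0.51453499,  0.41673289]), 'moment': array([-0.00354408,  0.00477091, -0.0156581 ]), 'grip_width': 1.0029003321617336}
side {'fovy': 48.54469557784562, 'cx': 315.3725640184083, 'cy': 236.6426526824384, 'distortion': [-0.10376021966856859, 0.0, 0.0, 0.0, 0.0], 'R': [[-0.8270777907425888, -0.5618710533561428, -0.01559639255778735], [-0.33477543804091736, 0.5147011846214725, -0.7893086193839292], [0.4515171471216459, -0.64759833998375
[... 259 characters left out ...]
8784, -0.9996658332939826, 0.013730719878108252], [-0.9972915966591959, -0.02281019606583602, -0.06992257281014579], [0.07021240742685826, -0.012162100973354715, -0.997457919484947]], 't': [0.056384854198980185, 0.517621365547035, 1.5707355255340765]}
wrist {'fovy': 62.741202749550496, 'cx': 323.3410125362324, 'cy': 237.35745755042603, 'distortion': [0.010518301861376636, 0.0, 0.0, 0.0, 0.0], 'mount': [[0.0011998948007782646, -0.9694313814246927, -0.24535964819317185, 0.06937657975789416], [0.9999992082410019, 0.0010701832938551893, 0.0006619857136542106, 0.00021484650996450583], [-0.00037916992838878604, -0.24536024824067892, 0.9694318979760448, -0.17163244566465632], [0.0, 0.0, 0.0, 1.0]]}
```

View pics/side0.png

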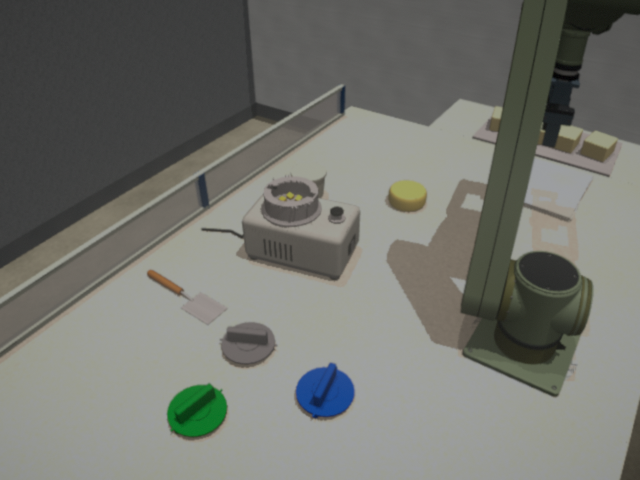

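View pics/top0.png

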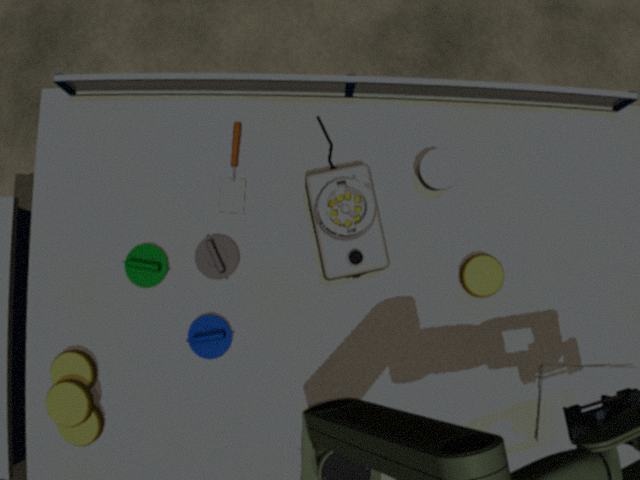

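View pics/wrist0.png

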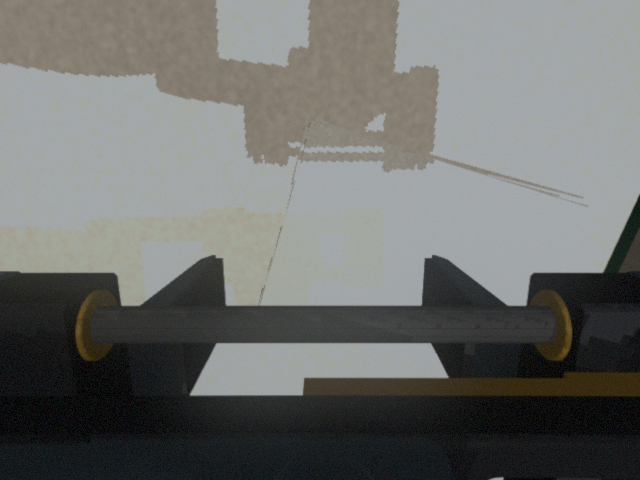

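The top view shows the plunger at about (355,257), the bowl at (345,208), the grey lid at (217,256), and blue and green decoys. The side view shows the plunger at (337,212) and the grey lid at (248,340). I'll zoom in next.

```bash
cat > h.py <<'E'
import numpy as np,cv2
from cell import sensors,cams
def K(d):
    f=240/np.tan(np.radians(d["fovy"]/2));return np.array([[f,0,d["cx"]],[0,f,d["cy"]],[0,0,1]])
def pose(d,s=None):
    if "R" in d: R=np.array(d["R"]);t=np.array(d["t"]);return R,t
    M=np.array(d["mount"]);T=np.eye(4);T[:3,:3]=s["tool_rot"];T[:3,3]=s["eef_pos"]
    W=np.linalg.inv(T@M);return W[:3,:3],W[:3,3]
def ray(d,uv,s=None):
    R,t=pose(d,s);p=cv2.undistortPoints(np.array([[uv]],float),K(d),np.array(d["distortion"]))[0,0]
    v=R.T@np.array([p[0],p[1],1]);return -R.T@t,v/np.linalg.norm(v)
def onz(r,z): o,v=r;return o+v*(z-o[2])/v[2]
def tri(*rs):
    A=np.zeros((3,3));b=np.zeros(3)
    for o,v in rs:
        P=np.eye(3)-np.outer(v,v);A+=P;b+=P@o
    X=np.linalg.solve(A,b);return X,[np.linalg.norm(np.cross(X-o,v))*1000 for o,v in rs]
def proj(d,X,s=None):
    R,t=pose(d,s);return cv2.projectPoints(np.array([X],float),cv2.Rodrigues(R)[0],t,K(d),np.array(d["distortion"]))[0][0,0]
def crop(im,x0,y0,w,h,k,name):
    c=np.ascontiguousarray(im[y0:y0+h,x0:x0+w,::-1]);c=cv2.convertScaleAbs(c,alpha=1.6 if c.mean()<110 else 1)
    c=cv2.resize(c,None,fx=k,fy=k,interpolation=cv2.INTER_CUBIC)
    for x in range((x0+9)//10*10,x0+w,10): cv2.putText(c,str(x),((x-x0)*k,8),0,.3,(0,0,255));cv2.line(c,((x-x0)*k,10),((x-x0)*k,16),(0,0,255))
    for y in range((y0+9)//10*10,y0+h,10): cv2.putText(c,str(y),(0,(y-y0)*k+3),0,.3,(0,0,255))
    cv2.imwrite(name,c)
E
python3 - <<'E'
from h import *
t=cams.get_image("top")["image"];s=cams.get_image("side")["image"]
a=lambda n:n
crop(t,290,150,110,140,4,"pics/tz1.png");crop(t,180,225,80,65,8,"pics/tz2.png")
crop(s,235,165,135,110,5,"pics/sz1.png");crop(s,210,310,80,60,8,"pics/sz2.png")
E
```

```text
(no output)
```

View pics/tz1.png

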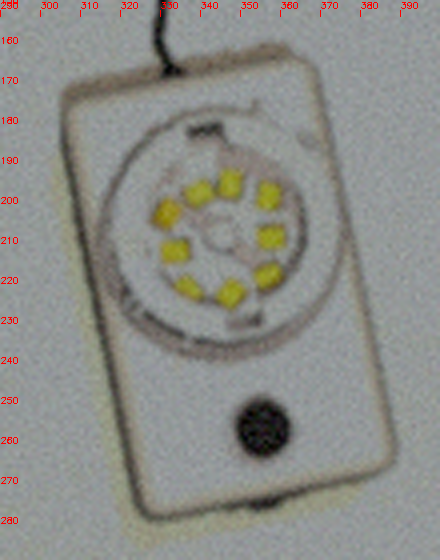

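View pics/tz2.png

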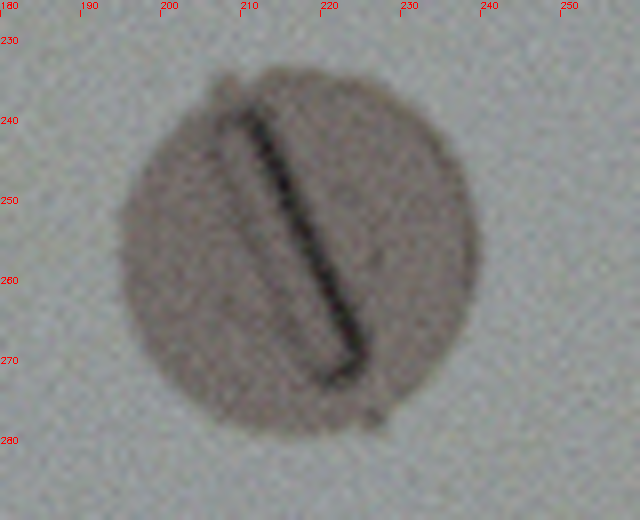

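View pics/sz1.png

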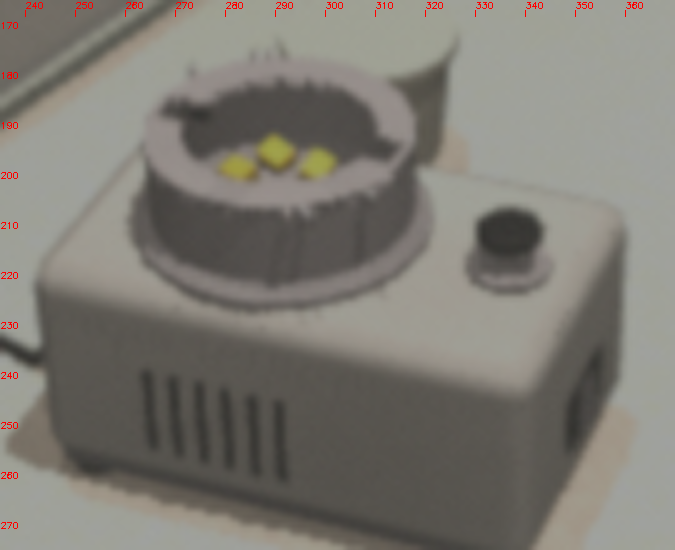

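View pics/sz2.png

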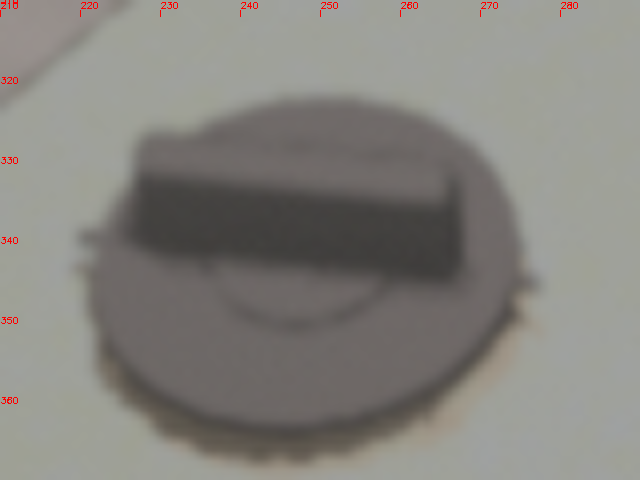

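```bash
python3 - <<'E'
from h import *
T=cams.get_image("top");S=cams.get_image("side")
def P(n,a,b): print(n,*[np.round(v,4) for v in tri(ray(T,a),ray(S,b))])
P("plunger",(355.5,257.2),(337.5,211.5))
P("bartop",(214.8,255),(246,331.3))
P("slotF",(351,230),(312,195))
P("slotR",(341,183),(270,187))
for n,p in [("lid disc",(217,256)),]: print(n,onz(ray(T,p),.02))
for p in [(208.5,234.5),(226.5,277.5)]: print("pointer",onz(ray(T,p),.018))
for p in [(220,339),(277,345.5)]: print("pointerS",onz(ray(S,p),.018))
for p in [(341,182.5),(351,230.5)]: print("slot@.185",onz(ray(T,p),.185))
for p in [(270,187),(312,195)]: print("slotS@.185",onz(ray(S,p),.185))
# deck corners in top
im=T["image"].astype(int)
m=(im.sum(2)<110).astype(np.uint8);m[:240]=0;m[:,:335]=0;m[270:]=0;m[:,375:]=0
n,l,st,c=cv2.connectedComponentsWithStats(m);i=1+st[1:,4].argmax();print("plpix",c[i],st[i])
print(onz(ray(T,c[i]),.158))
# yellow mask of grey lid: vs counter
h=cv2.cvtColor(T["image"],cv2.COLOR_RGB2HSV)
sub=T["image"][230:285,190:245].astype(int);m=(sub.mean(2)<sub[:5,:5].mean()*.87).astype(np.uint8)
cs,_=cv2.findContours(m,0,1);cc=max(cs,key=cv2.contourArea);e=cv2.fitEllipse(cv2.convexHull(cc));print(e);print("disc",onz(ray(T,(e[0][0]+190,e[0][1]+230)),.018))
E
```

```text
plunger [ 0.4888 -0.0153  0.151 ] [0.2465 0.2465]
bartop [0.4929 0.3313 0.0489] [0.7561 0.7561]
slotF [ 0.5502 -0.0009  0.184 ] [1.002 1.002]
slotR [0.6586 0.0237 0.1823] [0.392 0.392]
lid disc [0.49152114 0.32957566 0.02      ]
pointer [0.54640469 0.35377533 0.018     ]
pointer [0.4372314  0.30370054 0.018     ]
pointerS [0.54641967 0.3600641  0.018     ]
pointerS [0.43377087 0.30633855 0.018     ]
slot@.185 [0.65896518 0.02363184 0.185     ]
slot@.185 [ 0.54808154 -0.00139435  0.185     ]
slotS@.185 [0.65619598 0.02712478 0.185     ]
slotS@.185 [0.55014915 0.00088793 0.185     ]
plpix [355.26470588 256.88970588] [349 251  13  13 136]
[ 0.4892752  -0.01416238  0.158     ]
((27.053775787353516, 26.299264907836914), (45.34055709838867, 47.91339111328125), 171.37274169921875)
disc [0.49086696 0.32971804 0.018     ]
```

```bash
cat >> h.py <<'E'
def go(X,yaw=None):
    s=sensors.read_state();R=s["tool_rot"];d=R.T@(np.array(X)-s["eef_pos"])*100
    out="t %.2f tx %.2f ty %.2f tz %.2f"%(s["t"],*d)
    if yaw is not None:
        y=np.radians(yaw);x=np.array([np.cos(y),np.sin(y),0]);z=np.array([0,0,-1.]);G=np.c_[x,np.cross(z,x),z]
        out+=" w(xyz) %.2f %.2f %.2f"%tuple(np.degrees(cv2.Rodrigues(R.T@G)[0].ravel()))
    print(out, "F",np.round(s["wrist_force"],1),"pos",np.round(s["eef_pos"],4),"yaw %.1f"%np.degrees(np.arctan2(R[1,0],R[0,0])))
E
python3 -c "
from h import *
go((.460,-.022,.26),13)"
```

```text
t 0.35 tx 43.92 ty -43.64 tz -4.61 w(xyz) -0.02 -0.00 1.77 F [-0.7  0.6  0.2] pos [ 0.1466 -0.5559  0.2138] yaw 14.8
```

```bash
python3 -m pendant '[{"tx":43.9,"ty":-43.6,"tz":-4.6,"wz":1.8,"hand":1},{"tx":43.9,"ty":-43.6,"tz":-4.6,"wz":1.8,"hand":1},{"tx":43.9,"ty":-43.6,"tz":-4.6,"wz":1.8,"hand":1},{"tx":43.9,"ty":-43.6,"tz":-4.6,"wz":1.8,"hand":1},{"tx":43.9,"ty":-43.6,"tz":-4.6,"wz":1.8,"hand":1},{"tx":43.9,"ty":-43.6,"tz":-4.6,"wz":1.8,"hand":1},{"tx":43.9,"ty":-43.6,"tz":-4.6,"wz":1.8,"hand":1},{"tx":43.9,"ty":-43.6,"tz":-4.6,"wz":1.8,"hand":1},{"tx":43.9,"ty":-43.6,"tz":-4.6,"wz":1.8,"hand":1},{"tx":43.9,"ty":-43.6,"tz":-4.6,"wz":1.8,"hand":1},{"tx":43.9,"ty":-43.6,"tz":-4.6,"wz":1.8,"hand":1},{"tx":43.9,"ty":-43.6,"tz":-4.6,"wz":1.8,"hand":1}]'
python3 -c "
from h import *
go((.460,-.022,.26),13)"
```

```text
t 0.35 tx 43.92 ty -43.64 tz -4.61 w(xyz) -0.02 -0.00 1.77 F [-0.7  0.6  0.2] pos [ 0.1466 -0.5559  0.2138] yaw 14.8validation failed for argument at $[0]...
```

```bash
python3 -m pendant '[{"wx":0,"wy":0,"wz":1.8,"tx":43.9,"ty":-43.6,"tz":-4.6,"hand":1},{"wx":0,"wy":0,"wz":1.8,"tx":43.9,"ty":-43.6,"tz":-4.6,"hand":1},{"wx":0,"wy":0,"wz":1.8,"tx":43.9,"ty":-43.6,"tz":-4.6,"hand":1},{"wx":0,"wy":0,"wz":1.8,"tx":43.9,"ty":-43.6,"tz":-4.6,"hand":1},{"wx":0,"wy":0,"wz":1.8,"tx":43.9,"ty":-43.6,"tz":-4.6,"hand":1},{"wx":0,"wy":0,"wz":1.8,"tx":43.9,"ty":-43.6,"tz":-4.6,"hand":1},{"wx":0,"wy":0,"wz":1.8,"tx":43.9,"ty":-43.6,"tz":-4.6,"hand":1},{"wx":0,"wy":0,"wz":1.8,"tx":43.9,"ty":-43.6,"tz":-4.6,"hand":1},{"wx":0,"wy":0,"wz":1.8,"tx":43.9,"ty":-43.6,"tz":-4.6,"hand":1},{"wx":0,"wy":0,"wz":1.8,"tx":43.9,"ty":-43.6,"tz":-4.6,"hand":1},{"wx":0,"wy":0,"wz":1.8,"tx":43.9,"ty":-43.6,"tz":-4.6,"hand":1},{"wx":0,"wy":0,"wz":1.8,"tx":43.9,"ty":-43.6,"tz":-4.6,"hand":1}]'
python3 -c "
from h import *
go((.460,-.022,.26),13)"
```

```text
t: 1.55
eef_pos: [0.4502, -0.038, 0.2589]
tool_rot: [[0.974, 0.225, 0.001], [0.225, -0.974, -0.0], [0.001, 0.0, -1.0]]
wrist_force: [1.3, -0.1, 0.5]
grip_width: 0.01
t 1.55 tx 1.32 ty -1.34 tz -0.11 w(xyz) 0.01 -0.04 -0.01 F [ 1.3 -0.1  0.5] pos [ 0.4502 -0.038   0.2589] yaw 13.0
```

```bash
python3 -m pendant '[{"wx":0,"wy":0,"wz":0,"tx":1.3,"ty":-1.3,"tz":-0.1,"hand":1},{"wx":0,"wy":0,"wz":0,"tx":1.3,"ty":-1.3,"tz":-0.1,"hand":1},{"wx":0,"wy":0,"wz":0,"tx":1.3,"ty":-1.3,"tz":-0.1,"hand":1}]'
python3 -c "
from h import *
s=sensors.read_state();d=cams.get_image('wrist');cv2.imwrite('pics/w1.png',d['image'][:,:,::-1]);import pickle;pickle.dump((s,d),open('w1.pkl','wb'))
go((.460,-.022,.26),13)"
```

```text
t: 1.85
eef_pos: [0.4595, -0.0225, 0.2597]
tool_rot: [[0.974, 0.226, -0.0], [0.226, -0.974, -0.001], [-0.0, 0.001, -1.0]]
wrist_force: [-0.3, -0.6, 0.0]
grip_width: 0.005
t 1.90 tx 0.09 ty -0.09 tz -0.03 w(xyz) 0.03 0.01 -0.03 F [-0.3 -0.   0.1] pos [ 0.4593 -0.0231  0.2597] yaw 13.0
```

View pics/w1.png

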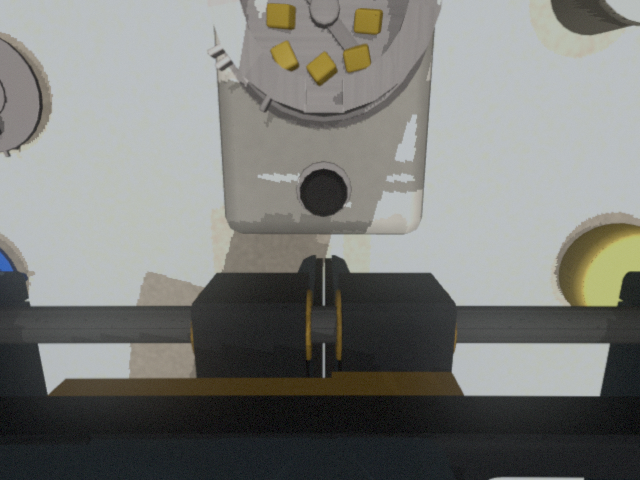

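The wrist view shows the plunger at (323,192), the front slot at about (325,92), and the mill's edges parallel to the image. So the mill's yaw is about 13°.

```bash
python3 - <<'E'
from h import *
import pickle
s,d=pickle.load(open('w1.pkl','rb'));T=cams.get_image("top");S=cams.get_image("side")
im=d["image"].astype(int);m=(im.sum(2)<90).astype(np.uint8);m[:155]=0;m[230:]=0;m[:,:290]=0;m[:,360:]=0
n,l,st,c=cv2.connectedComponentsWithStats(m);i=1+st[1:,4].argmax();print(c[i],st[i]);w=c[i]
print(tri(ray(d,w,s),ray(T,(355.3,256.9)),ray(S,(337.5,211.5))))
print(onz(ray(d,w,s),.158))
crop(d["image"],200,0,250,140,3,"pics/w1z.png")
go((.489,-.015,.17),13)
E
```

```text
[325.39361702 174.77659574] [306 170  36  13  94]
(array([ 0.49443441, -0.01632628,  0.14669834]), [np.float64(8.185934012133615), np.float64(4.685916401528015), np.float64(4.738992217293427)])
[ 0.50343379 -0.01421125  0.158     ]
t 2.00 tx 3.08 ty -0.17 tz 8.98 w(xyz) 0.03 -0.02 -0.11 F [-0.6 -1.3 -0.2] pos [ 0.4593 -0.0235  0.2598] yaw 12.9
```

View pics/w1z.png

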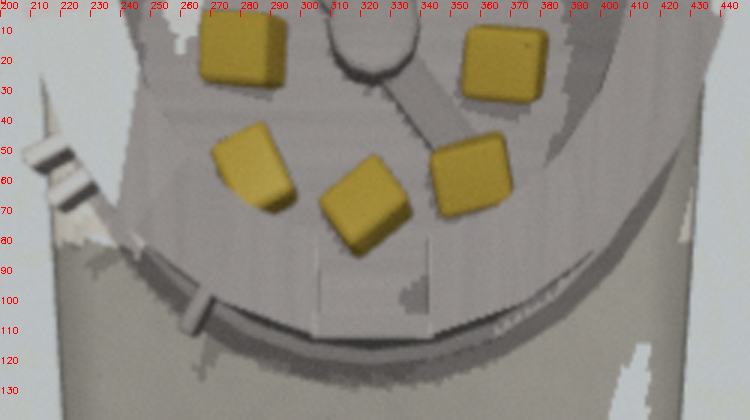

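```bash
python3 - <<'E'
from h import *
import pickle
s,d=pickle.load(open('w1.pkl','rb'))
print("plung",onz(ray(d,(323,191.5),s),.158))
print("plung3",tri(ray(d,(323,191.5),s),ray(cams.get_image("top"),(355.3,256.9)),ray(cams.get_image("side"),(337.5,211.5))))
for n,p in [("slotouter",(321.7,112)),("slotmid",(321.7,95)),("pulse",(265,104)),("lock",(210,52)),("lock2",(223,64))]: print(n,onz(ray(d,p,s),.185))
a=np.radians(13);C=np.array([.604,.0115,.185])
for r,g in [(-.054,0),(-.061,0),(-.066,0)]:
    print(r,proj(d,C+[r*np.cos(a),r*np.sin(a),0],s))
b=a-np.radians(30);print(C-[.07*np.cos(b),.07*np.sin(b),0],proj(d,C-[.07*np.cos(b),.07*np.sin(b),0],s))
go((.489,-.015,.17),13)
E
```

```text
plung [ 0.49183103 -0.01522177  0.158     ]
plung3 (array([ 0.48983204, -0.01546905,  0.15028522]), [np.float64(0.9924939242166183), np.float64(0.6910816208421632), np.float64(1.1158696514541306)])
slotouter [ 0.54141379 -0.00287349  0.185     ]
slotmid [ 0.55072797 -0.00071264  0.185     ]
pulse [0.53816206 0.03091835 0.185     ]
lock [0.55876586 0.06706491 0.185     ]
lock2 [0.55417325 0.05875862 0.185     ]
-0.054 [321.84348219  93.82457109]
-0.061 [321.82980558 106.32309832]
-0.066 [321.82014344 115.13392264]
[0.53705867 0.03196602 0.185     ] [262.91222138 105.48355745]
t 2.10 tx 3.06 ty -0.17 tz 9.00 w(xyz) 0.02 -0.04 -0.12 F [ 0.1  0.7 -0.2] pos [ 0.4594 -0.0235  0.26  ] yaw 12.9
```

```bash
python3 -m pendant '[{"wx":0,"wy":0,"wz":0,"tx":3.15,"ty":-0.15,"tz":4.5,"hand":1},{"wx":0,"wy":0,"wz":0,"tx":3.15,"ty":-0.15,"tz":8.5,"hand":1},{"wx":0,"wy":0,"wz":0,"tx":3.15,"ty":-0.15,"tz":9.4,"hand":1},{"wx":0,"wy":0,"wz":0,"tx":3.15,"ty":-0.15,"tz":9.4,"hand":1},{"wx":0,"wy":0,"wz":0,"tx":3.15,"ty":-0.15,"tz":9.4,"hand":1}]'
python3 -c "
from h import *
go((.490,-.0153,.158),13)"
```

```text
t: 2.6
eef_pos: [0.4907, -0.0155, 0.1677]
tool_rot: [[0.975, 0.222, 0.004], [0.222, -0.975, -0.0], [0.003, 0.001, -1.0]]
wrist_force: [-0.8, 0.7, 0.5]
grip_width: 0.006
t 2.60 tx -0.07 ty -0.03 tz 0.97 w(xyz) 0.07 -0.19 -0.16 F [-0.8  0.7  0.5] pos [ 0.4907 -0.0155  0.1677] yaw 12.8
```

```bash
python3 -m pendant '[{"wx":0,"wy":0,"wz":0,"tx":-0.07,"ty":0,"tz":0.6,"hand":1},{"wx":0,"wy":0,"wz":0,"tx":-0.07,"ty":0,"tz":1.0,"hand":1},{"wx":0,"wy":0,"wz":0,"tx":-0.07,"ty":0,"tz":1.4,"hand":1},{"wx":0,"wy":0,"wz":0,"tx":-0.07,"ty":0,"tz":1.6,"hand":1},{"wx":0,"wy":0,"wz":0,"tx":-0.07,"ty":0,"tz":1.6,"hand":1}]'
python3 -c "
from h import *
go((.490,-.0153,.158),13)"
```

```text
t: 3.1
eef_pos: [0.4907, -0.0158, 0.1524]
tool_rot: [[0.975, 0.222, 0.005], [0.222, -0.975, -0.001], [0.005, 0.002, -1.0]]
wrist_force: [-0.1, -0.8, 5.6]
grip_width: 0.006
t 3.10 tx -0.06 ty -0.06 tz -0.56 w(xyz) 0.12 -0.29 -0.15 F [-0.1 -0.8  5.6] pos [ 0.4907 -0.0158  0.1524] yaw 12.9
```

```bash
python3 -m pendant '[{"wx":0,"wy":0,"wz":0,"tx":-0.05,"ty":0,"tz":0.4,"hand":1},{"wx":0,"wy":0,"wz":0,"tx":-0.05,"ty":0,"tz":0.65,"hand":1},{"wx":0,"wy":0,"wz":0,"tx":-0.05,"ty":0,"tz":0.75,"hand":1},{"wx":0,"wy":0,"wz":0,"tx":-0.05,"ty":0,"tz":0.75,"hand":1}]'
python3 -c "
from h import *
go((.490,-.0153,.1456),13)"
```

```text
t: 3.5
eef_pos: [0.4908, -0.0158, 0.1463]
tool_rot: [[0.975, 0.222, 0.007], [0.222, -0.975, -0.001], [0.007, 0.002, -1.0]]
wrist_force: [-1.4, 0.1, 9.3]
grip_width: 0.005
t 3.50 tx -0.07 ty -0.07 tz 0.07 w(xyz) 0.14 -0.39 -0.15 F [-1.4  0.1  9.3] pos [ 0.4908 -0.0158  0.1463] yaw 12.9
```

```bash
python3 -m pendant '[{"wx":0,"wy":0,"wz":0,"tx":-0.05,"ty":0,"tz":0.2,"hand":1},{"wx":0,"wy":0,"wz":0,"tx":-0.05,"ty":0,"tz":0.35,"hand":1},{"wx":0,"wy":0,"wz":0,"tx":-0.05,"ty":0,"tz":0.35,"hand":1}]'
python3 -c "
from h import *
go((.490,-.0153,.1456),13)"
```

```text
t: 3.8
eef_pos: [0.4909, -0.0158, 0.1461]
tool_rot: [[0.975, 0.222, 0.01], [0.222, -0.975, -0.001], [0.009, 0.003, -1.0]]
wrist_force: [-5.3, 0.2, 22.3]
grip_width: 0.007
t 3.80 tx -0.07 ty -0.07 tz 0.05 w(xyz) 0.17 -0.54 -0.14 F [-5.3  0.2 22.3] pos [ 0.4909 -0.0158  0.1461] yaw 12.9
```

The plunger is firmly at its stop: 22 N and no more travel. Next I retract and check that it springs back.

```bash
python3 -m pendant '[{"wx":0,"wy":0,"wz":0,"tx":-0.05,"ty":0,"tz":-1.5,"hand":1},{"wx":0,"wy":0,"wz":0,"tx":-0.05,"ty":0,"tz":-5,"hand":1},{"wx":0,"wy":0,"wz":0,"tx":-3,"ty":0,"tz":-10,"hand":1},{"wx":0,"wy":0,"wz":0,"tx":-3,"ty":0,"tz":-11,"hand":0.4},{"wx":0,"wy":0,"wz":0,"tx":-3,"ty":0,"tz":-11,"hand":0.4}]'
python3 -c "
from h import *
s=sensors.read_state();d=cams.get_image('wrist');S=cams.get_image('side')
cv2.imwrite('pics/w2.png',d['image'][:,:,::-1]);crop(S['image'],235,165,135,110,5,'pics/s2.png')
crop(d['image'],200,0,250,240,3,'pics/w2z.png')
go((.460,-.022,.26),13)
go((.492,.331,.20),25)"
```

```text
t: 4.3
eef_pos: [0.4614, -0.0225, 0.2585]
tool_rot: [[0.975, 0.222, 0.016], [0.222, -0.975, -0.001], [0.015, 0.005, -1.0]]
wrist_force: [0.7, -1.2, 0.3]
grip_width: 0.151
t 4.40 tx -0.01 ty -0.03 tz -0.50 w(xyz) 0.15 -0.50 -0.15 F [-0.4  0.9 -0.2] pos [ 0.4603 -0.0223  0.255 ] yaw 12.9
t 4.40 tx 10.91 ty -33.75 tz 5.51 w(xyz) 0.20 -0.48 -12.15 F [-0.4  0.9 -0.2] pos [ 0.4603 -0.0223  0.255 ] yaw 12.9
```

View pics/s2.png

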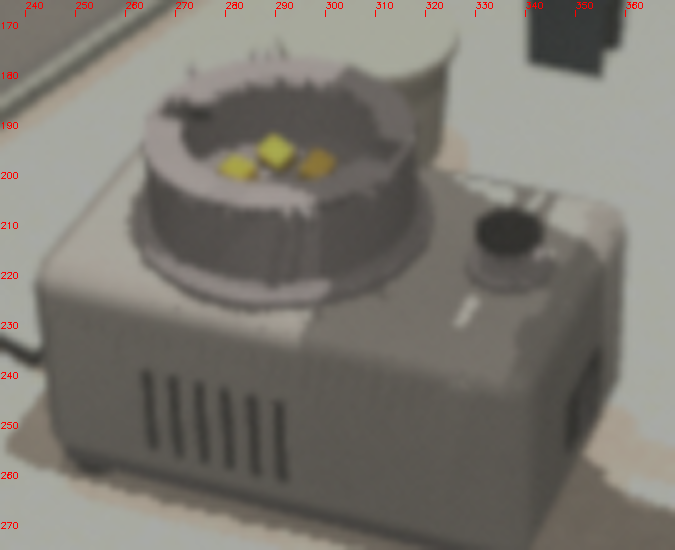

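The side view shows the plunger head back up at (337,211), as before. Now I move to look at the lid.

```bash
python3 -c "
from h import *
go((.412,.293,.20),25)"
```

```text
t 4.40 tx 2.26 ty -31.83 tz 5.44 w(xyz) 0.20 -0.48 -12.15 F [-0.4  0.9 -0.2] pos [ 0.4603 -0.0223  0.255 ] yaw 12.9
```

```bash
python3 -m pendant '[{"wx":0.2,"wy":-0.5,"wz":-2,"tx":0,"ty":-5,"tz":0,"hand":0.3},{"wx":0.2,"wy":-0.5,"wz":-5,"tx":0.5,"ty":-10,"tz":1,"hand":0.3},{"wx":0.2,"wy":-0.5,"wz":-8,"tx":1,"ty":-15,"tz":3,"hand":0.3},{"wx":0.2,"wy":-0.5,"wz":-12.1,"tx":2,"ty":-20,"tz":4,"hand":0.3},{"wx":0.2,"wy":-0.5,"wz":-12.1,"tx":2.3,"ty":-25,"tz":5.4,"hand":0.3},{"wx":0.2,"wy":-0.5,"wz":-12.1,"tx":2.3,"ty":-30,"tz":5.4,"hand":0.3},{"wx":0.2,"wy":-0.5,"wz":-12.1,"tx":2.3,"ty":-31.8,"tz":5.4,"hand":0.3},{"wx":0.2,"wy":-0.5,"wz":-12.1,"tx":2.3,"ty":-31.8,"tz":5.4,"hand":0.3},{"wx":0.2,"wy":-0.5,"wz":-12.1,"tx":2.3,"ty":-31.8,"tz":5.4,"hand":0.3}]'
python3 -c "
from h import *
import pickle
s=sensors.read_state();d=cams.get_image('wrist')
pickle.dump((s,d),open('w3.pkl','wb'))
cv2.imwrite('pics/w3.png',d['image'][:,:,::-1])
go((.412,.293,.20),25)"
```

```text
t: 5.3
eef_pos: [0.4116, 0.2926, 0.1983]
tool_rot: [[0.906, 0.423, -0.004], [0.423, -0.906, -0.003], [-0.004, 0.001, -1.0]]
wrist_force: [-0.8, -0.3, -0.0]
grip_width: 0.696
t 5.35 tx 0.05 ty -0.09 tz -0.11 w(xyz) 0.06 0.21 -0.03 F [ 0.2  0.2 -0.4] pos [0.4119 0.292  0.1989] yaw 25.0
```

View pics/w3.png

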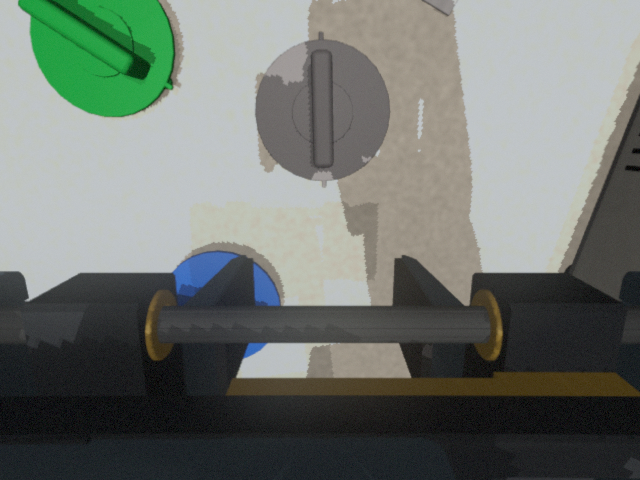

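```bash
python3 - <<'E'
from h import *
import pickle
s,d=pickle.load(open('w3.pkl','rb'));T=cams.get_image("top");S=cams.get_image("side")
a=onz(ray(d,(321,36),s),.018);b=onz(ray(d,(324,184),s),.018)
print(a,b,(a+b)/2,np.degrees(np.arctan2(*(a-b)[1::-1])))
a=onz(ray(d,(321.5,51.5),s),.055);b=onz(ray(d,(323,167),s),.055)
print(a,b,(a+b)/2,np.degrees(np.arctan2(*(a-b)[1::-1])),np.linalg.norm(a-b))
print("bar far end",tri(ray(d,(321.5,52),s),ray(T,(208.5,239.5))))
print("bar near end",tri(ray(d,(323,166),s),ray(T,(220.8,270.5))))
print("bar ctr3",tri(ray(d,(322.2,108.5),s),ray(T,(214.8,255)),ray(S,(246,331.3))))
go((.4905,.3305,.024),24)
E
```

```text
[0.54553739 0.35667113 0.018     ] [0.4379669  0.30349196 0.018     ] [0.49175215 0.33008155 0.018     ] 26.306216144940578
[0.52892329 0.34833405 0.055     ] [0.45365342 0.31185203 0.055     ] [0.49128835 0.33009304 0.055     ] 25.858677747343403 0.08364503153751326
bar far end (array([0.53173525, 0.34980759, 0.03774241]), [np.float64(0.2590413954235084), np.float64(0.2590413954233336)])
bar near end (array([0.45403339, 0.31261741, 0.058815  ]), [np.float64(0.6560715952457318), np.float64(0.6560715952458859)])
bar ctr3 (array([0.49316174, 0.33121695, 0.04866843]), [np.float64(0.3290110244755005), np.float64(0.9058456822495443), np.float64(0.631734842483459)])
t 5.45 tx 8.75 ty -0.26 tz 17.56 w(xyz) 0.03 0.10 0.87 F [0.3 0.6 0.2] pos [0.4125 0.2916 0.1997] yaw 24.9
```

```bash
python3 -c "
from h import *
go((.4915,.330,.08),26);go((.4915,.330,.024),26)"; python3 -m pendant '[{"wx":0,"wy":0.1,"wz":-1.1,"tx":5,"ty":-0.2,"tz":1,"hand":0.3},{"wx":0,"wy":0.1,"wz":-1.1,"tx":8.8,"ty":-0.2,"tz":5,"hand":0.3},{"wx":0,"wy":0.1,"wz":-1.1,"tx":8.8,"ty":-0.2,"tz":10,"hand":0.3},{"wx":0,"wy":0.1,"wz":-1.1,"tx":8.8,"ty":-0.2,"tz":12,"hand":0.3},{"wx":0,"wy":0.1,"wz":-1.1,"tx":8.8,"ty":-0.2,"tz":12,"hand":0.3}]'
python3 -c "
from h import *
go((.4915,.330,.024),26)"
```

```text
t 5.45 tx 8.81 ty -0.17 tz 11.96 w(xyz) 0.03 0.10 -1.13 F [0.3 0.6 0.2] pos [0.4125 0.2916 0.1997] yaw 24.9
t 5.45 tx 8.82 ty -0.17 tz 17.56 w(xyz) 0.03 0.10 -1.13 F [0.3 0.6 0.2] pos [0.4125 0.2916 0.1997] yaw 24.9
t: 5.95
eef_pos: [0.4893, 0.3272, 0.0754]
tool_rot: [[0.9, 0.436, -0.008], [0.436, -0.9, -0.006], [-0.009, 0.002, -1.0]]
wrist_force: [0.1, -0.4, -0.0]
grip_width: 0.696
t 5.95 tx 0.36 ty -0.16 tz 5.14 w(xyz) 0.10 0.54 -0.15 F [ 0.1 -0.4 -0. ] pos [0.4893 0.3272 0.0754] yaw 25.9
```

```bash
python3 -m pendant '[{"wx":0.1,"wy":0.5,"wz":-0.1,"tx":0.35,"ty":-0.15,"tz":3,"hand":0.3},{"wx":0.1,"wy":0.5,"wz":-0.1,"tx":0.35,"ty":-0.15,"tz":4.5,"hand":0.3},{"wx":0.1,"wy":0.5,"wz":-0.1,"tx":0.35,"ty":-0.15,"tz":5.0,"hand":0.3},{"wx":0.1,"wy":0.5,"wz":-0.1,"tx":0.35,"ty":-0.15,"tz":5.0,"hand":0.3},{"wx":0.1,"wy":0.5,"wz":-0.1,"tx":0.35,"ty":-0.15,"tz":5.0,"hand":0.3}]'
python3 -c "
from h import *
go((.4915,.330,.024),26)"
```

```text
t: 6.45
eef_pos: [0.4927, 0.3303, 0.0273]
tool_rot: [[0.899, 0.437, 0.002], [0.437, -0.899, 0.002], [0.003, -0.0, -1.0]]
wrist_force: [-0.5, 0.3, 0.2]
grip_width: 0.698
t 6.45 tx -0.12 ty -0.03 tz 0.33 w(xyz) -0.02 -0.16 -0.07 F [-0.5  0.3  0.2] pos [0.4927 0.3303 0.0273] yaw 25.9
```

```bash
python3 -m pendant '[{"wx":0,"wy":-0.1,"wz":0,"tx":-0.1,"ty":0,"tz":0.3,"hand":0.3},{"wx":0,"wy":-0.1,"wz":0,"tx":-0.1,"ty":0,"tz":0.3,"hand":0.7},{"wx":0,"wy":-0.1,"wz":0,"tx":-0.1,"ty":0,"tz":0.3,"hand":1},{"wx":0,"wy":-0.1,"wz":0,"tx":-0.1,"ty":0,"tz":0.3,"hand":1},{"wx":0,"wy":-0.1,"wz":0,"tx":-0.1,"ty":0,"tz":0.3,"hand":1},{"wx":0,"wy":-0.1,"wz":0,"tx":-0.1,"ty":0,"tz":0.3,"hand":1},{"wx":0,"wy":-0.1,"wz":0,"tx":-0.1,"ty":0,"tz":0.3,"hand":1},{"wx":0,"wy":-0.1,"wz":0,"tx":-0.1,"ty":0,"tz":0.3,"hand":1}]'
python3 -c "
from h import *
s=sensors.read_state();d=cams.get_image('wrist')
cv2.imwrite('pics/w4.png',d['image'][:,:,::-1])
go((.4915,.330,.024),26)"
```

```text
t: 7.25
eef_pos: [0.4917, 0.3299, 0.0242]
tool_rot: [[0.899, 0.437, 0.001], [0.437, -0.899, 0.001], [0.001, -0.0, -1.0]]
wrist_force: [0.0, 0.7, 0.4]
grip_width: 0.176
t 7.30 tx -0.02 ty -0.02 tz 0.02 w(xyz) -0.03 -0.05 -0.08 F [ 0.3 -0.1  0.5] pos [0.4918 0.3299 0.0242] yaw 25.9
```

View pics/w4.png

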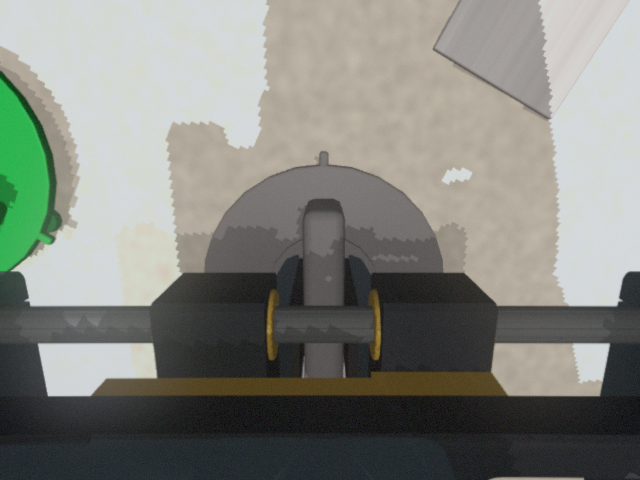

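The grey bar is between the pads: opening 0.176, so 16 mm. The lid's far pointer is at (323,153). I'll work out how far off-centre the grip is.

```bash
python3 - <<'E'
from h import *
s=sensors.read_state();d=cams.get_image('wrist')
for p in [(323.5,152),(323,200)]:
    X=onz(ray(d,p,s),.018 if p[1]<160 else .055);print((s["tool_rot"].T@(X-s["eef_pos"]))*1000)
go((.4915,.330,.26))
E
python3 -m pendant '[{"wx":0,"wy":0,"wz":0,"tx":0,"ty":0,"tz":-2,"hand":1},{"wx":0,"wy":0,"wz":0,"tx":0,"ty":0,"tz":-5,"hand":1},{"wx":0,"wy":0,"wz":0,"tx":0,"ty":0,"tz":-10,"hand":1},{"wx":0,"wy":0,"wz":0,"tx":0,"ty":0,"tz":-15,"hand":1},{"wx":0,"wy":0,"wz":0,"tx":0,"ty":0,"tz":-20,"hand":1},{"wx":0,"wy":0,"wz":0,"tx":0,"ty":0,"tz":-23.5,"hand":1},{"wx":0,"wy":0,"wz":0,"tx":0,"ty":0,"tz":-23.5,"hand":1},{"wx":0,"wy":0,"wz":0,"tx":0,"ty":0,"tz":-23.5,"hand":1}]'
python3 - <<'E'
from h import *
s=sensors.read_state();d=cams.get_image('wrist');cv2.imwrite('pics/w5.png',d['image'][:,:,::-1])
go((.604,.0115,.26),13)
E
```

```text
[63.17822728  0.47134617  6.29938363]
[ 47.5429887    0.28673328 -30.71547915]
t 7.35 tx 0.00 ty -0.03 tz -23.58 F [-0.2  0.1 -0.6] pos [0.4918 0.3299 0.0242] yaw 25.9
t: 8.15
eef_pos: [0.4913, 0.3295, 0.259]
tool_rot: [[0.899, 0.437, 0.001], [0.437, -0.899, 0.001], [0.001, -0.0, -1.0]]
wrist_force: [-1.3, -0.2, -2.8]
grip_width: 0.171
t 8.20 tx -3.70 ty 33.52 tz -0.24 w(xyz) 0.02 0.14 12.92 F [ 0.2  0.6 -1.2] pos [0.4907 0.3291 0.2575] yaw 25.9
```

View pics/w5.png

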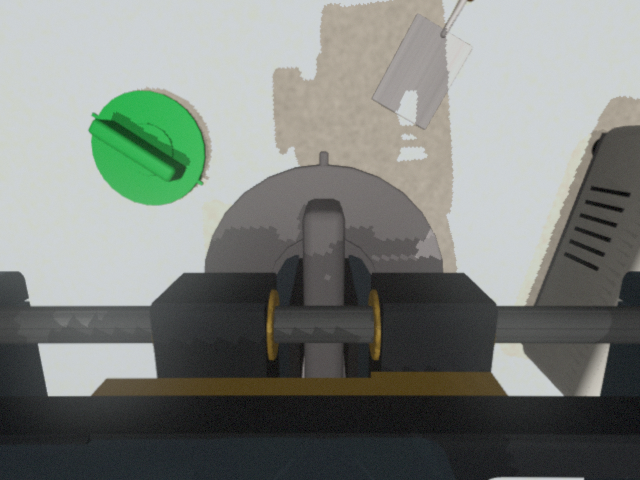

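```bash
python3 -c "
from h import *
go((.555,.000,.27),13)"
```

```text
t 8.20 tx -8.61 ty 32.41 tz -1.23 w(xyz) 0.02 0.14 12.92 F [ 0.2  0.6 -1.2] pos [0.4907 0.3291 0.2575] yaw 25.9
```

```bash
python3 -m pendant '[{"wx":0,"wy":0.1,"wz":1,"tx":-1,"ty":3,"tz":-1.2,"hand":1},{"wx":0,"wy":0.1,"wz":3,"tx":-2,"ty":7,"tz":-1.2,"hand":1},{"wx":0,"wy":0.1,"wz":5,"tx":-3,"ty":11,"tz":-1.2,"hand":1},{"wx":0,"wy":0.1,"wz":7,"tx":-4,"ty":15,"tz":-1.2,"hand":1},{"wx":0,"wy":0.1,"wz":9,"tx":-5,"ty":19,"tz":-1.2,"hand":1},{"wx":0,"wy":0.1,"wz":11,"tx":-6,"ty":23,"tz":-1.2,"hand":1},{"wx":0,"wy":0.1,"wz":12.9,"tx":-7,"ty":27,"tz":-1.2,"hand":1},{"wx":0,"wy":0.1,"wz":12.9,"tx":-8,"ty":30,"tz":-1.2,"hand":1},{"wx":0,"wy":0.1,"wz":12.9,"tx":-8.6,"ty":32.4,"tz":-1.2,"hand":1},{"wx":0,"wy":0.1,"wz":12.9,"tx":-8.6,"ty":32.4,"tz":-1.2,"hand":1},{"wx":0,"wy":0.1,"wz":12.9,"tx":-8.6,"ty":32.4,"tz":-1.2,"hand":1}]'
python3 - <<'E'
from h import *
import pickle
s=sensors.read_state();d=cams.get_image('wrist');cv2.imwrite('pics/w6.png',d['image'][:,:,::-1])
pickle.dump((s,d),open('w6.pkl','wb'))
go((.555,.000,.27),13)
E
```

```text
t: 9.3
eef_pos: [0.5541, 0.0001, 0.2675]
tool_rot: [[0.975, 0.224, -0.005], [0.224, -0.975, 0.0], [-0.005, -0.001, -1.0]]
wrist_force: [0.4, 1.5, -2.4]
grip_width: 0.174
t 9.35 tx 0.06 ty 0.08 tz -0.21 w(xyz) -0.07 0.23 0.02 F [-0.6  0.7 -1.8] pos [0.5542 0.0007 0.2679] yaw 13.0
```

View pics/w6.png

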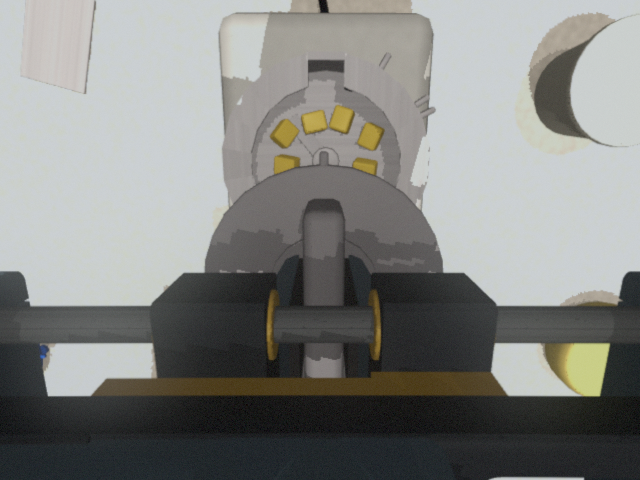

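Here the rear slot's outer edge is at about (326,59), the rear pulse rib at (384,61), and the lid pointer at (323,153).

```bash
python3 - <<'E'
from h import *
import pickle
s,d=pickle.load(open('w6.pkl','rb'))
crop(d["image"],215,30,225,140,3,"pics/w6z.png")
a=np.radians(13);ux=np.array([np.cos(a),np.sin(a),0]);uy=np.array([-np.sin(a),np.cos(a),0]);C=np.array([.604,.0115,.185])
for n,X in [("slotouter",C+.061*ux),("boreback",C+.048*ux),("boreR",C-.048*uy),("boreL",C+.048*uy),("flange R",C-.066*uy),("flange back",C+.066*ux),
  ("pulse",C+.07*(np.cos(-np.pi/6)*ux+np.sin(-np.pi/6)*uy)),("slotL",C+.0528*ux+.011*uy),("slotR",C+.0528*ux-.011*uy)]: print(n,proj(d,X,s).round(1))
E
```

```text
slotouter [323.1  62.7]
boreback [323.1  86. ]
boreR [398.6 166.5]
boreL [247.6 166.5]
flange R [427.  166.5]
flange back [323.1  53.6]
pulse [381.8  63.4]
slotL [304.8  77.5]
slotR [341.4  77.5]
```

View pics/w6z.png

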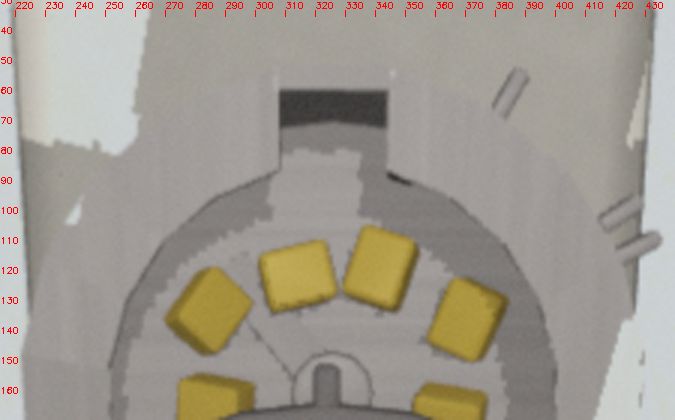

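```bash
python3 -c "
from h import *
go((.6032,.0105,.225),13)"
```

```text
t 9.35 tx 5.01 ty 0.15 tz 4.27 w(xyz) -0.07 0.23 0.02 F [-0.6  0.7 -1.8] pos [0.5542 0.0007 0.2679] yaw 13.0
```

```bash
python3 -m pendant '[{"wx":-0.1,"wy":0.2,"wz":0,"tx":2.5,"ty":0.1,"tz":0,"hand":1},{"wx":-0.1,"wy":0.2,"wz":0,"tx":5,"ty":0.15,"tz":1.5,"hand":1},{"wx":-0.1,"wy":0.2,"wz":0,"tx":5,"ty":0.15,"tz":3.5,"hand":1},{"wx":-0.1,"wy":0.2,"wz":0,"tx":5,"ty":0.15,"tz":4.3,"hand":1},{"wx":-0.1,"wy":0.2,"wz":0,"tx":5,"ty":0.15,"tz":4.3,"hand":1},{"wx":-0.1,"wy":0.2,"wz":0,"tx":5,"ty":0.15,"tz":4.3,"hand":1}]'
python3 - <<'E'
from h import *
s=sensors.read_state();d=cams.get_image('wrist');cv2.imwrite('pics/w7.png',d['image'][:,:,::-1])
crop(cams.get_image('side')["image"],235,130,135,110,5,'pics/s7.png')
go((.6032,.0105,.205),13)
E
```

```text
t: 9.95
eef_pos: [0.6029, 0.011, 0.2253]
tool_rot: [[0.974, 0.226, 0.0], [0.226, -0.974, -0.001], [-0.0, 0.001, -1.0]]
wrist_force: [-0.5, -0.7, -1.4]
grip_width: 0.174
t 10.05 tx -0.02 ty 0.01 tz 2.11 w(xyz) 0.05 -0.09 0.04 F [-0.8 -0.1 -2. ] pos [0.6034 0.0107 0.2261] yaw 13.0
```

View pics/w7.png

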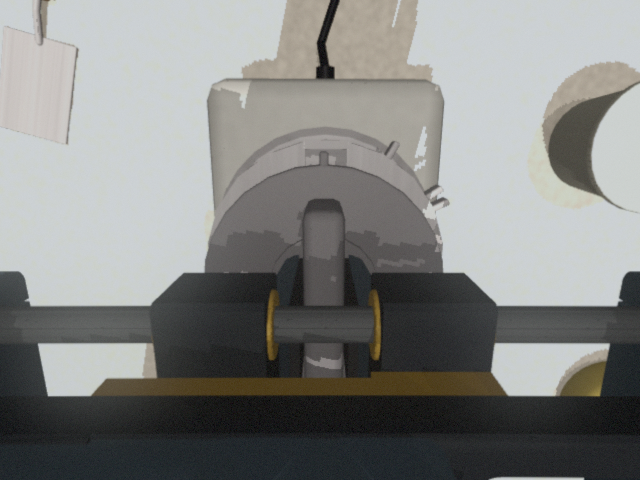

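View pics/s7.png

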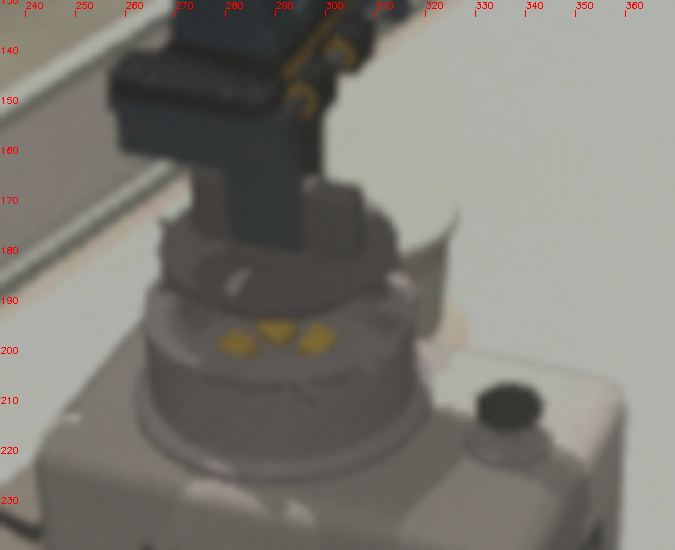

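The slot's centre line is at column 325.5 and the pointer at 323.5, so I shift 1 mm right and go down gently.

```bash
python3 -m pendant '[{"wx":0,"wy":-0.1,"wz":0,"tx":0,"ty":0.1,"tz":1,"hand":1},{"wx":0,"wy":-0.1,"wz":0,"tx":0,"ty":0.1,"tz":1.6,"hand":1},{"wx":0,"wy":-0.1,"wz":0,"tx":0,"ty":0.1,"tz":2.0,"hand":1},{"wx":0,"wy":-0.1,"wz":0,"tx":0,"ty":0.1,"tz":2.2,"hand":1},{"wx":0,"wy":-0.1,"wz":0,"tx":0,"ty":0.1,"tz":2.2,"hand":1}]'
python3 -c "
from h import *
go((.603,.0098,.196),13);print(sensors.read_state()['moment'])"
```

```text
t: 10.55
eef_pos: [0.6036, 0.0097, 0.2036]
tool_rot: [[0.974, 0.225, -0.0], [0.225, -0.974, -0.001], [-0.001, 0.001, -1.0]]
wrist_force: [-0.2, 0.1, -1.2]
grip_width: 0.176
t 10.55 tx -0.05 ty -0.02 tz 0.76 w(xyz) 0.04 0.03 0.03 F [-0.2  0.1 -1.2] pos [0.6036 0.0097 0.2036] yaw 13.0
[ 0.07318525 -0.00509339 -0.00793918]
```

```bash
python3 -m pendant '[{"wx":0,"wy":0,"wz":0,"tx":-0.02,"ty":0,"tz":0.3,"hand":1},{"wx":0,"wy":0,"wz":0,"tx":-0.02,"ty":0,"tz":0.5,"hand":1},{"wx":0,"wy":0,"wz":0,"tx":-0.02,"ty":0,"tz":0.7,"hand":1},{"wx":0,"wy":0,"wz":0,"tx":-0.02,"ty":0,"tz":0.8,"hand":1},{"wx":0,"wy":0,"wz":0,"tx":-0.02,"ty":0,"tz":0.8,"hand":1}]'
python3 -c "
from h import *
go((.603,.0098,.196),13);print(sensors.read_state()['moment'])"
```

```text
t: 11.05
eef_pos: [0.6036, 0.0098, 0.1962]
tool_rot: [[0.974, 0.226, 0.001], [0.226, -0.974, -0.001], [0.0, 0.001, -1.0]]
wrist_force: [-0.8, -0.1, 2.2]
grip_width: 0.175
t 11.05 tx -0.06 ty -0.02 tz 0.02 w(xyz) 0.04 -0.03 0.03 F [-0.8 -0.1  2.2] pos [0.6036 0.0098 0.1962] yaw 13.0
[ 0.25024314 -0.02989219  0.02840011]
```

```bash
python3 -m pendant '[{"wx":0,"wy":0,"wz":0,"tx":0,"ty":0,"tz":0.1,"hand":1},{"wx":0,"wy":0,"wz":0,"tx":0,"ty":0,"tz":0.15,"hand":1},{"wx":0,"wy":0,"wz":0,"tx":0,"ty":0,"tz":0.15,"hand":1}]'
python3 - <<'E'
from h import *
s=sensors.read_state();d=cams.get_image('wrist');cv2.imwrite('pics/w8.png',d['image'][:,:,::-1])
crop(cams.get_image('side')["image"],235,130,135,110,5,'pics/s8.png')
go((.603,.0098,.196),13);print(sensors.read_state()['moment'])
E
```

```text
t: 11.35
eef_pos: [0.6036, 0.0098, 0.1962]
tool_rot: [[0.974, 0.225, 0.002], [0.225, -0.974, -0.001], [0.002, 0.001, -1.0]]
wrist_force: [-1.9, -0.4, 6.6]
grip_width: 0.176
t 11.45 tx -0.06 ty -0.02 tz 0.02 w(xyz) 0.05 -0.09 0.03 F [-1.4 -0.2  6.7] pos [0.6036 0.0098 0.1962] yaw 13.0
[0.21961198 0.45141051 0.06560957]
```

View pics/w8.png

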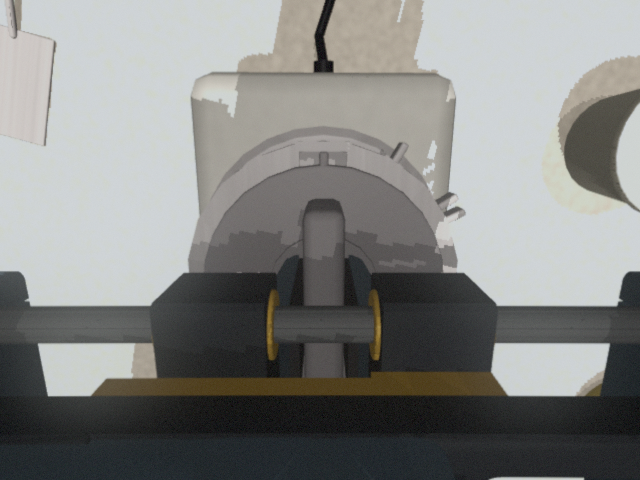

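View pics/s8.png

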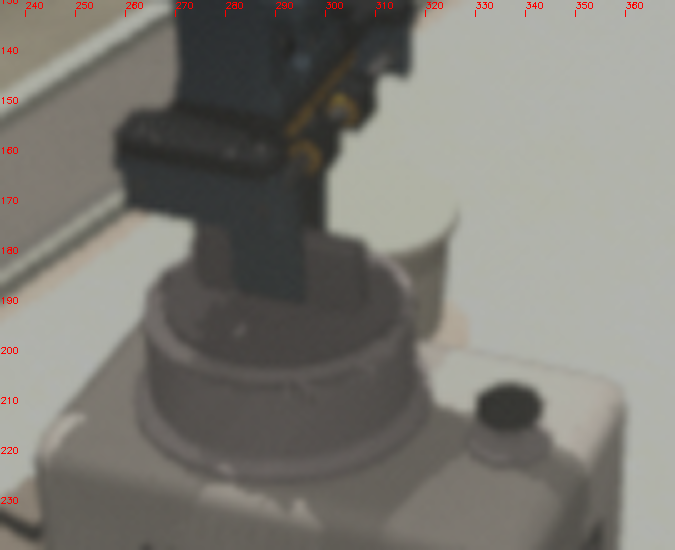

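The lid sits flat, with its pointer centred on the rear slot. Now I turn it clockwise, which is +wz, and keep a light downward push.

```bash
python3 -m pendant '[{"wx":0,"wy":0,"wz":3,"tx":0,"ty":0,"tz":0.05,"hand":1},{"wx":0,"wy":0,"wz":7,"tx":0,"ty":0,"tz":0.05,"hand":1},{"wx":0,"wy":0,"wz":11,"tx":0,"ty":0,"tz":0.05,"hand":1},{"wx":0,"wy":0,"wz":15,"tx":0,"ty":0,"tz":0.05,"hand":1},{"wx":0,"wy":0,"wz":18,"tx":0,"ty":0,"tz":0.05,"hand":1},{"wx":0,"wy":0,"wz":20,"tx":0,"ty":0,"tz":0.05,"hand":1},{"wx":0,"wy":0,"wz":20,"tx":0,"ty":0,"tz":0.05,"hand":1}]'
python3 - <<'E'
from h import *
s=sensors.read_state()
go((.6036,.0098,.196),-17);print(s['moment'],s["joints"].round(2))
E
```

```text
t: 12.15
eef_pos: [0.6038, 0.0105, 0.1963]
tool_rot: [[0.993, -0.121, 0.002], [-0.121, -0.993, 0.001], [0.002, -0.001, -1.0]]
wrist_force: [-1.0, 3.2, 3.1]
grip_width: 0.179
t 12.15 tx -0.01 ty 0.08 tz 0.03 w(xyz) -0.07 -0.13 10.06 F [-1.   3.2  3.1] pos [0.6038 0.0105 0.1963] yaw -6.9
[0.5323614  0.23226947 0.10532407] [-0.    0.37  1.53  0.    1.24  1.69]
```

```bash
python3 -m pendant '[{"wx":0,"wy":-0.1,"wz":3,"tx":0,"ty":0,"tz":0.07,"hand":1},{"wx":0,"wy":-0.1,"wz":6,"tx":0,"ty":0,"tz":0.07,"hand":1},{"wx":0,"wy":-0.1,"wz":8,"tx":0,"ty":0,"tz":0.07,"hand":1},{"wx":0,"wy":-0.1,"wz":9,"tx":0,"ty":0,"tz":0.07,"hand":1},{"wx":0,"wy":-0.1,"wz":9,"tx":0,"ty":0,"tz":0.07,"hand":1}]'
python3 - <<'E'
from h import *
s=sensors.read_state()
go((.6036,.0098,.196),-17);print(s['moment'])
s=sensors.read_state();d=cams.get_image('wrist');cv2.imwrite('pics/w9.png',d['image'][:,:,::-1]);crop(d['image'],220,100,200,160,4,'pics/w9z.png')
crop(cams.get_image('side')["image"],235,130,135,110,5,'pics/s9.png')
E
```

```text
t: 12.65
eef_pos: [0.6045, 0.0108, 0.1963]
tool_rot: [[0.962, -0.274, 0.003], [-0.274, -0.962, 0.001], [0.002, -0.002, -1.0]]
wrist_force: [1.4, 2.3, 4.7]
grip_width: 0.178
t 12.65 tx -0.06 ty 0.12 tz 0.03 w(xyz) -0.12 -0.14 1.11 F [1.4 2.3 4.7] pos [0.6045 0.0108 0.1963] yaw -15.9
[ 0.32695402 -0.1006137   0.15251586]
```

View pics/w9.png

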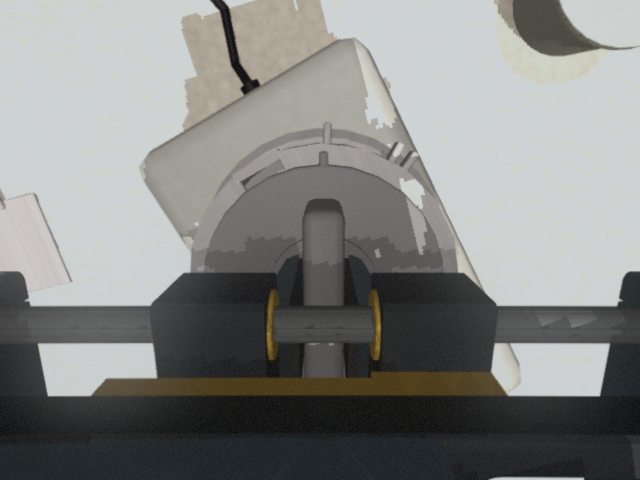

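View pics/w9z.png

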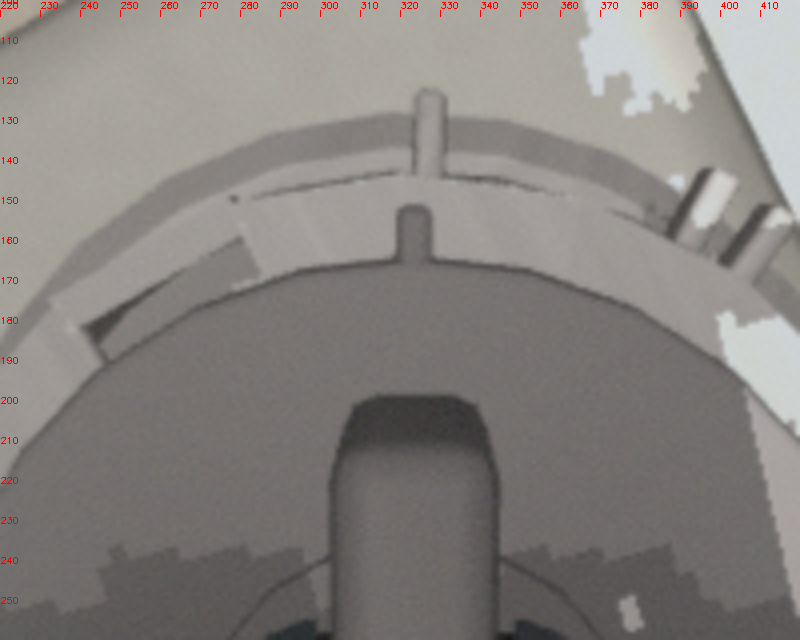

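View pics/s9.png

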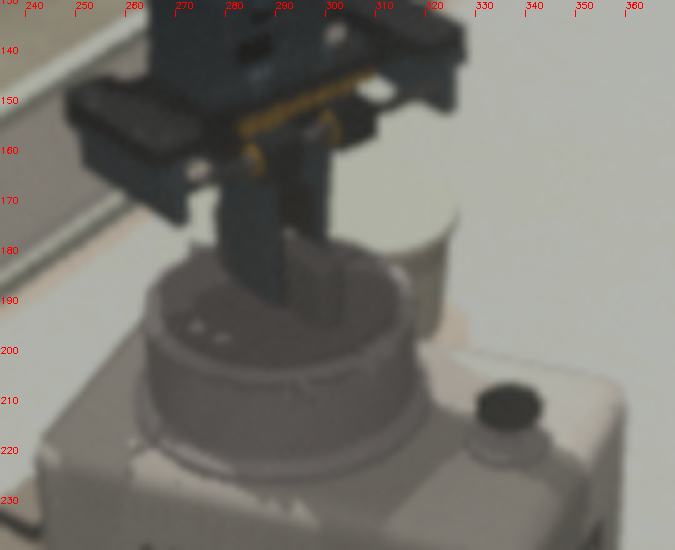

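The pulse rib is at column 327 and the pointer at 323.5, so about 1.3° remains.

```bash
python3 -m pendant '[{"wx":0,"wy":0,"wz":0.8,"tx":0,"ty":0.05,"tz":0.05,"hand":1},{"wx":0,"wy":0,"wz":1.3,"tx":0,"ty":0.05,"tz":0.05,"hand":1},{"wx":0,"wy":0,"wz":1.3,"tx":0,"ty":0.05,"tz":0.05,"hand":1},{"wx":0,"wy":0,"wz":1.3,"tx":0,"ty":0.05,"tz":0.05,"hand":1}]'
python3 - <<'E'
from h import *
s=sensors.read_state()
go((.6036,.0098,.196),-17);print(s['moment'])
s=sensors.read_state();d=cams.get_image('wrist');crop(d['image'],220,100,200,140,4,'pics/w10z.png')
T=cams.get_image('top');cv2.imwrite('pics/t10.png',T['image'][:,:,::-1])
E
```

```text
t: 13.15
eef_pos: [0.6049, 0.0105, 0.1963]
tool_rot: [[0.956, -0.295, 0.005], [-0.295, -0.956, 0.002], [0.004, -0.003, -1.0]]
wrist_force: [1.5, 2.0, 6.2]
grip_width: 0.175
t 13.15 tx -0.10 ty 0.10 tz 0.03 w(xyz) -0.17 -0.22 -0.15 F [1.5 2.  6.2] pos [0.6049 0.0105 0.1963] yaw -17.1
[0.34521825 0.00262149 0.33279826]
```

View pics/w10z.png

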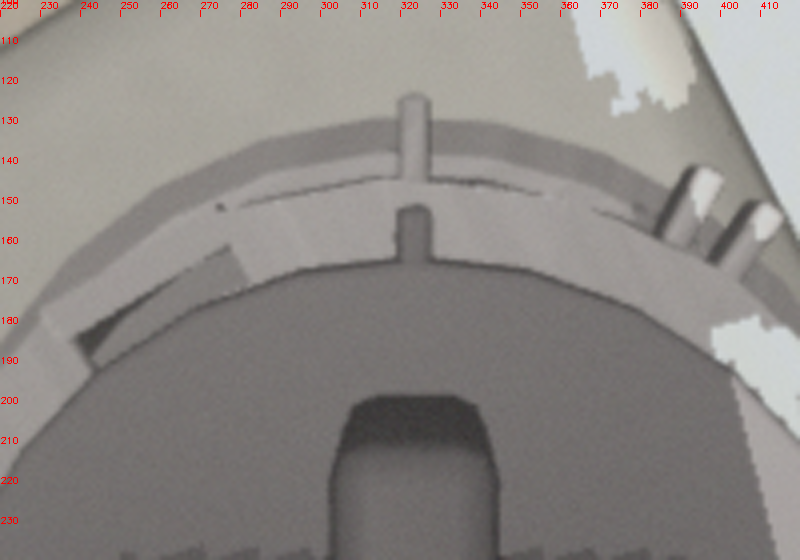

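View pics/t10.png

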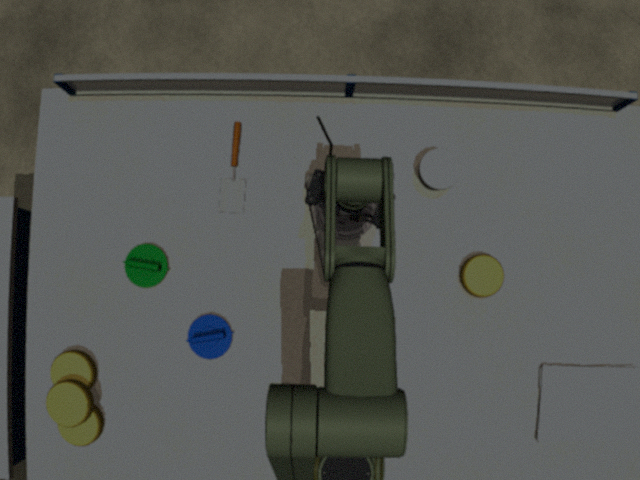

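The pointer and rib now line up, both at column 323.5. In the top view the tub, cheese and spatula haven't moved. I'll hold briefly and check that it's steady.

```bash
python3 -m pendant '[{"wx":0,"wy":0,"wz":0.1,"tx":0,"ty":0.05,"tz":0.04,"hand":1},{"wx":0,"wy":0,"wz":0.1,"tx":0,"ty":0.05,"tz":0.04,"hand":1},{"wx":0,"wy":0,"wz":0.1,"tx":0,"ty":0.05,"tz":0.04,"hand":1},{"wx":0,"wy":0,"wz":0.1,"tx":0,"ty":0.05,"tz":0.04,"hand":1},{"wx":0,"wy":0,"wz":0.1,"tx":0,"ty":0.05,"tz":0.04,"hand":1}]'
python3 - <<'E'
from h import *
go((.6036,.0098,.196),-17)
d=cams.get_image('wrist');crop(d['image'],220,100,200,140,4,'pics/w11z.png')
E
```

```text
t: 13.75
eef_pos: [0.6049, 0.0104, 0.1964]
tool_rot: [[0.955, -0.296, 0.005], [-0.296, -0.955, 0.002], [0.004, -0.004, -1.0]]
wrist_force: [1.9, 2.9, 6.0]
grip_width: 0.177
t 13.75 tx -0.11 ty 0.10 tz 0.04 w(xyz) -0.22 -0.24 -0.21 F [1.9 2.9 6. ] pos [0.6049 0.0104 0.1964] yaw -17.2
```

View pics/w11z.png

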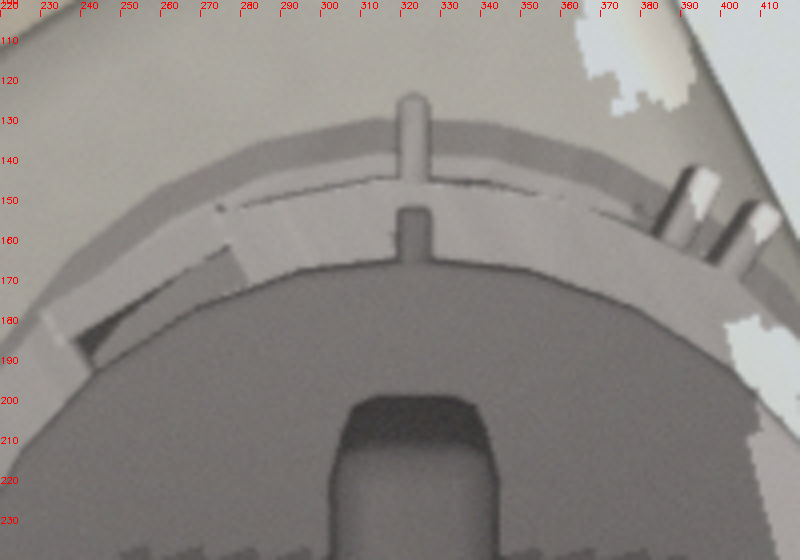

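It is steady, with the pointer on the pulse rib. Handing in.

```bash
python3 -c "
from cell import workorder
print(workorder.hand_in())"
```

```text
the job is handed in; nothing more can be done
None
```

The job is done and handed in at about 13.8 s, with the lid still gripped and held at the pulse mark.

- **Plunger:** With the bowl open, I pressed it to its stop. The force rose to 22 N with no more travel, about 11–12 mm down. The side view then showed it back up.
- **Lid:** I took the grey lid by its bar and lowered it with both lugs through the slots. It sat flat at the expected height, with the pointer centred on the rear slot.
- **Turn:** I turned it 30° clockwise, measured at the tool. In the last wrist picture the pointer and the rear pulse rib were both at column 323.5, well short of the lock ribs, and it held steady for 0.6 s.
- **Forces:** The last reading showed about 6 N of upward reaction and 2–3 N sideways.
- **Bystanders:** In the last top view the cheese, tub, spatula and the blue and green lids looked unmoved.

**Disagreements and limits:**
- Triangulating the plunger's dark head put its top 7–8 mm below the stated height. Touching it agreed with the stated height, to within about 1 mm.
- The wrist and fixed cameras differed by 1–3 mm.
- One of my colour masks missed the plunger, so I read its pixel by eye.
- The first move command was refused because of missing fields, and nothing moved.
- The switch ring's angle could not be read directly.

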